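# Bring the test winder's empty clip to the top

### The job

One of the six clips on the watch test winder's wheel is empty. Turn the wheel by gently pushing its bare spokes with a fingertip, spoke after spoke, until the empty clip points straight up ready for the next watch, then take the hand clear. Do not touch the watches clipped on the wheel, and leave everything else on the bench where it is.

Things in the scene. Friction and masses are not known exactly. Their poses are not given: they have to be found in the camera images.
- winder: Watch test winder, fixed to the bench; base 340 mm wide. Origin on the bench surface below the middle of the wheel. Its x axis points level from the wheel's open front to the drive column behind it (away from the robot, give or take its yaw), y to the left as seen from the robot, z up. The wheel's shaft lies along this x axis 193 mm above the bench; the wheel's mid-plane is x = 0.
- guard_top (a point): Middle of the top edge of the clear plastic guard panel that stands upright in front of the wheel's lower half: 330 mm wide, 6 mm thick at this edge, 30 mm in front of the wheel's mid-plane, top edge 166 mm above the bench. Clear side panels of the same height run back from its ends. Axes as the winder's.
- column_top (a point): Middle of the top front edge of the drive column behind the wheel: 226 mm above the bench, 37 mm behind the wheel's mid-plane, 56 mm wide in y. A round bearing flange, 40 mm diameter, reaches forward from it along the shaft to 31 mm behind the mid-plane. Axes as the winder's.
- wheel (a joint): Turn of the winder's wheel in rad, unlimited (may read above pi). 0 or any whole turn: the empty clip points straight up. It grows as the wheel turns clockwise as seen from the robot's side (top of the wheel moving to the winder's -y). It turns both ways against a steady friction of about 0.22 N m (about 4 N at a spoke's middle), does not coast and stays where it is left.
- wheel_hub (a point): Centre of the wheel, on its shaft, 193 mm above the bench; z axis towards the empty clip. Hub 36 mm diameter, 20 mm thick. Six straight round steel spokes, 8 mm diameter, 60 degrees apart, one in line with each clip, run to a rim of 8 mm round bar, centre radius 90 mm. Between hub and rim the openings are clear from 18 to 86 mm radius.
- wheel_clip (a point): Point between the open jaw ends of the empty clip, 124 mm from the wheel's axis, in its mid-plane; z axis outward along its spoke, x axis the winder's. Six such clips sit outside the rim, each in line with a spoke: a grey bar 52 mm wide with two jaws 22 mm long. This one is a bare U; the other five hold watches.
- watches: The five watch heads clipped round the wheel, all but at the empty clip: each a disc 40 mm in diameter, 12 mm thick, in the wheel's plane, centre 127.5 mm from the axis in line with a spoke, reaching 152 mm from the axis. Origin at the wheel's centre; turns with the wheel, z axis towards the empty clip.
- spare_watch: Loose watch head lying dial up, waiting its turn, 40 mm diameter, 13 mm high; origin under its middle. Leave alone.
- loupe: Black eye loupe standing on the bench, 37 mm diameter at the top, 30 mm high; origin under its middle. Leave alone.
- movement_holder: Round brass movement holder, 44 mm diameter, 22 mm high; origin under its middle. Leave alone.
- oil_jar: Small jar with a cap, 42 mm diameter, 42 mm high; origin under its middle. Leave alone.
- blower: Rubber dust blower standing on its foot, 52 mm diameter, 80 mm high; origin under its middle. Leave alone.
- glass_bell: Glass dust bell with a knob, 64 mm diameter, 49 mm high; origin under its middle. Leave alone.
- screwdriver: Small screwdriver lying on the bench, 120 mm long; origin under its middle. Leave alone.

How it is judged:
By the outcome, as a careful person would: the job done as asked, in the order asked, and still so for the second after the job is handed in, with the robot touching nothing.
It also fails if it takes over 51 s, if anything falls off the work surface, if the arm or the gripper's body presses on something with over 40 N, if the wrist force passes 120 N, or if a joint passes its speed limit or range.

### The arm

A 6-joint arm with a two-finger parallel gripper is mounted at the origin on the work surface. World frame = base frame: x ahead of the robot, y to its left, z up, the work surface at z = 0. Lengths are in mm, angles in rad, forces in N, time in s.
With the tool pointing down it reaches from about 350 to 975 mm from the base axis. Payload 7.1 kg.
Tool frame: the origin (TCP) lies between the finger pads; the fingertips stand 19 mm ahead of it and the grasp point (between the pads) is the TCP; z points along the fingers, y is the line along which they close (so a half turn about z gives the same grasp; the last joint's range is limited). The gripper opens to 88 mm and grips with 3 to 60 N. Pads are 20 mm wide; open, the fingers measure 115 mm over their backs; the gripper's body (75 mm by 178 mm) begins 61 mm behind the grasp point.
Start: joints at [-1.197, 0.423, 1.63, -0, 1.089, -0.019], TCP at [239.251, -577.377, 241.675] pointing down, gripper open.
Joint ranges: [-3, 3], [-0.9, 2.11], [0.09, 2.58], [-1.31, 4.45], [0.11, 2.69], [-2.54, 2.54]. Speed limits (rad/s): [2.39, 2.39, 3.01, 3.14, 3.14, 3.14].

### API

Orientations are given as a rotation vector (axis times angle).
In Python, from workcell import ctrl gives the robot as it stands.
- The arm moves only by the tool arm_command, never from a script. Its argument "series" is a list of rows, each an object with "linear": the shift along the tool's x, y, z in m, a list of three; "turn": the turn about the tool's z in rad. A call has 1 to 10 rows; each row shifts and turns the commanded pose from where the row before left it, along the tool's axes as they then stand; what a row does not reach is not made up. A row lasts 1/10 s, in which the tool goes at most 50 mm and 8.59 degrees, less where a joint would pass 70% of its speed; a pose out of reach is approached as far as the arm can. A call with a gripper value outside its range is refused whole. "jaw" is the opening, from -1 (shut) to 1 (fully open), set as the call begins (left out, the last holds). The fingers move at their own pace and stop on an object; the grip force is fixed at half the most. Time passes only in rows, so rows that do not move let the fingers close. It gives the time, the measured TCP pose, the force, the opening and the grip force at its end, in the units of the state.
- ctrl.get_obs(): the state, without advancing time (a new reading comes with each control period).
- ctrl.get_image(name): name is "scene" or "top" or "wrist"; returns a dict with "frame" (384x512x3 uint8, blue, green, red), "fx", "fy", "cx", "cy" (pixels), "k1" (the pictures are not rectified: a ray, as slopes to the right and down, at radius r is drawn at 1 + k1 r^2 times it, then the intrinsics apply), "rvec" (rotation vector, rad) and "tvec" (3), from world to camera coordinates, as OpenCV has them. Camera axes: x right, y down, z forward; pixel columns grow to the right and rows downward; lengths in mm; the calibration is good to about 2 mm. A picture is of the moment at which its call begins. There is no depth.
- ctrl.close_job(): hands the job in; it is judged then, once.
The state is a dict: "t": time; "qpos": joint angles; "qvel": joint speeds; "joint_torque": joint torques, N m; "ee_pos": TCP position; "orientation": TCP orientation; "ft_force": force on the tool from outside, world axes, zero at the start; "moment": the same for the moment, N m; "width": finger opening in mm; "grasp_force": force on a finger pad.
Only numpy, scipy, OpenCV 4.12 (cv2) and the standard library are available. Lean on these libraries where they do the work, as an engineer would, in place of code of your own. Each camera call takes 0.05 s, during which the arm holds its last target. There are 200 camera calls.

## Working session

There is one attempt and no reset: what is moved stays moved. The work goes in short steps, Python scripts to look and compute and a tool call to move; the robot and the scene stay as the last step left them, time stands still between calls to the robot, and variables do not carry over. Pictures are saved under pics/ and viewed, at most 12 in all, crops included, and the job is handed in when it is done.

Besides the shell and the picture viewer there is one more tool, called after "Request:" by a JSON object that holds its "api" and its "payload". arm_command: Moves the arm, as the interface text tells. Its arguments: {"type":"object","properties":{"series":{"type":"array"},"jaw":{"type":"number"}},"required":["series"]}

```bash
mkdir -p pics; cat > h.py <<'E'
import numpy as np, cv2
from workcell import ctrl
def cam(n):
    d=ctrl.get_image(n); K=np.array([[d['fx'],0,d['cx']],[0,d['fy'],d['cy']],[0,0,1.]])
    R=cv2.Rodrigues(np.array(d['rvec'],float))[0]; t=np.array(d['tvec'],float).ravel()
    return d['frame'],K,float(d['k1']),R,t
def ray(c,px):
    _,K,k1,R,t=c
    p=cv2.undistortPoints(np.array([[px]],float),K,np.array([k1,0,0,0.]))[0,0]
    return -R.T@t, R.T@np.array([p[0],p[1],1.])
def on_plane(c,px,p0,n):
    o,d=ray(c,px); return o+d*(np.dot(np.array(p0)-o,n)/np.dot(d,n))
def proj(c,P):
    _,K,k1,R,t=c
    return cv2.projectPoints(np.array(P,float).reshape(-1,1,3),cv2.Rodrigues(R)[0],t,K,np.array([k1,0,0,0.]))[0][:,0]
E
python3 - <<'E'
from h import *
for n in('scene','top'):
    c=cam(n); cv2.imwrite(f'pics/{n}0.png',cv2.resize(c[0],(800,600),interpolation=cv2.INTER_CUBIC)); print(n,-c[3].T@c[4],c[3][2],c[1][0,0])
o=ctrl.get_obs();print(o['t'],o['ee_pos'],o['orientation'],o['width'])
E
```

```text
scene [ 871.24424637 -490.79313915 1112.10813166] [-0.31016057  0.46629496 -0.82847416] 458.47432291797264
top [ 3.95682844e+02 -1.70193411e-01  1.33602551e+03] [ 0.11120649  0.01462984 -0.99368963] 400.30595150226134
0.1 [ 239.06533337 -576.95429428  240.9826448 ] [-3.07987526e+00 -6.12774794e-01  4.53930899e-04] 88.20467129231143
```

View pics/scene0.png

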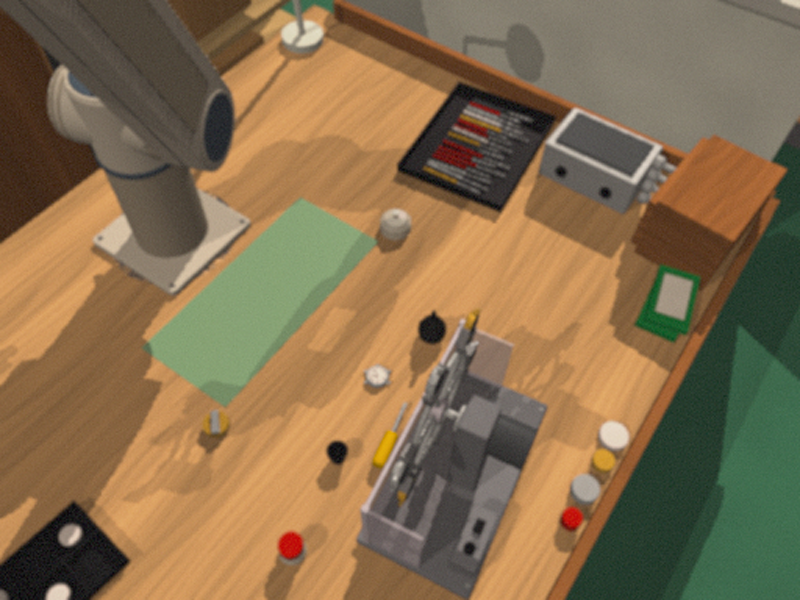

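View pics/top0.png

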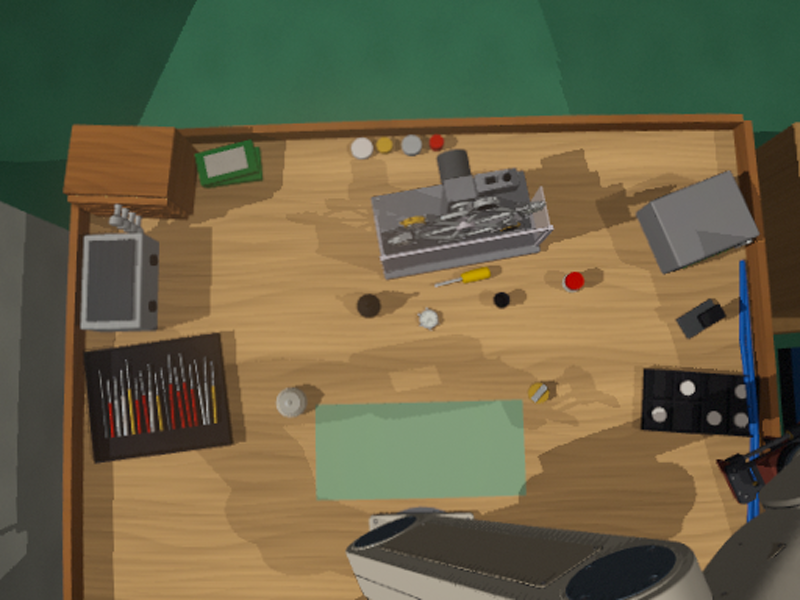

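Scene: the winder stands at about (450,460) in the scene view and (460,225) in the top view. Both cameras see the wheel nearly edge-on, so I'll zoom in.

```bash
python3 - <<'E'
from h import *
a=cam('top')[0][95:185,235:360]; b=cam('scene')[0][190:385,220:360]
a=cv2.resize(a,(800,576),interpolation=cv2.INTER_CUBIC); b=cv2.resize(b,(430,600),interpolation=cv2.INTER_CUBIC)
w=cam('wrist'); print(-w[3].T@w[4],w[3])
cv2.imwrite('pics/a1.png',a)
im=np.zeros((600,800,3),np.uint8); im[:,:430]=b; im[:277,430:]=cv2.resize(w[0],(370,277)); cv2.imwrite('pics/b1.png',im)
E
```

```text
[ 313.63839012 -546.43577157  383.24913151] [[ 0.38225154 -0.92405781 -0.00095944]
 [-0.88267072 -0.36543796  0.29554611]
 [-0.27345231 -0.11212609 -0.95532799]]
```

View pics/a1.png

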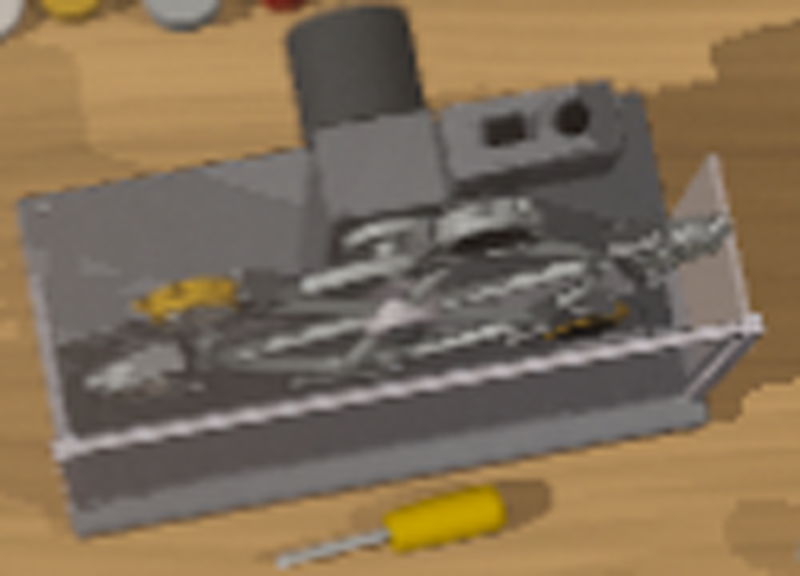

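View pics/b1.png

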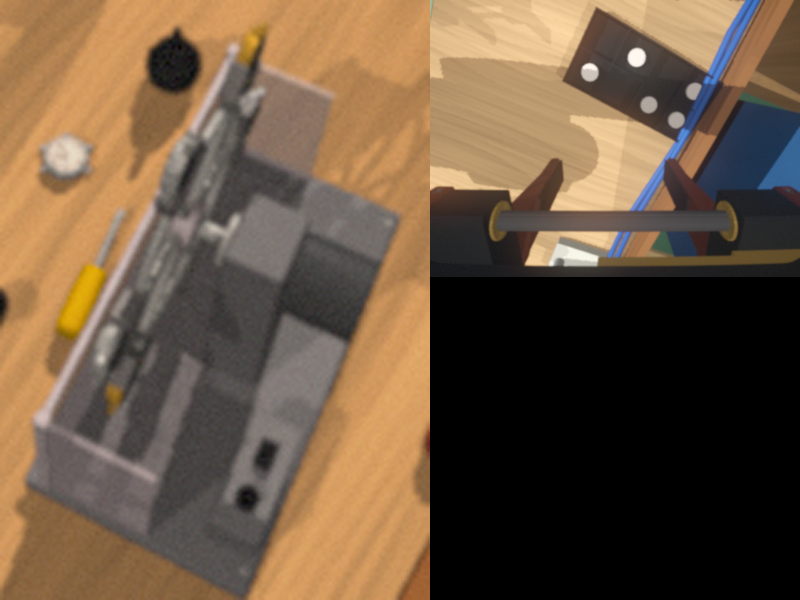

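The top crop shows the guard's top edge from (60,450) to (755,325) and a pinkish hub near (400,315). Gold watch cues are at (190,295) and (590,320). I'll work out the winder pose from these.

```bash
python3 - <<'E'
from h import *
c=cam('top'); s=cam('scene')
f=lambda x,y:(235+x*125/800,95+y*90/576)
L=on_plane(c,f(60,450),[0,0,166],[0,0,1]);R=on_plane(c,f(757,324),[0,0,166],[0,0,1])
print(L,R,np.linalg.norm(L-R))
g=lambda x,y:(220+x*140/430,190+y*195/600)
# scene: guard top ends (235,45) left,(42,420) right
L2=on_plane(s,g(235,45),[0,0,166],[0,0,1]);R2=on_plane(s,g(42,420),[0,0,166],[0,0,1])
print(L2,R2,np.linalg.norm(L2-R2))
M=(L+R)/2
for l,r in((L,R),(L2,R2)):
    y=(l-r)/np.linalg.norm(l-r); x=np.array([y[1],-y[0],0]); O=(l+r)/2+30*x; O[2]=0
    print('yaw',np.arctan2(x[1],x[0]),'O',O)
    hub=O+[0,0,193]
    for cc,ff,box in((c,lambda p:((p[0]-235)*6.4,(p[1]-95)*6.4),0),(s,lambda p:((p[0]-220)*430/140,(p[1]-190)*430/140),0)):
        P=[hub,O+37*x+[0,0,226]]
        print([np.round(ff(p)) for p in proj(cc,P)])
    for a in ((190,295),(735,225),(130,370),(495,215),(590,322),(340,265)):
        p=on_plane(c,f(*a),hub,x)-hub; print('top',a,np.round([p@y,p[2]]))
    for a in ((255,45),(180,175),(115,395),(108,345),(255,100)):
        p=on_plane(s,g(*a),hub,x)-hub; print('scn',a,np.round([p@y,p[2]]), np.round(np.hypot(p@y,p[2])))
E
```

```text
[617.37794096  61.32640371 166.        ] [ 668.11131652 -265.27205265  166.        ] 330.51539614631605
[620.74269793  64.09083185 166.        ] [ 672.99280533 -264.08890432  166.        ] 332.3131248623478
yaw 0.15410702460164186 O [672.38909857 -97.36789143   0.        ]
[array([402., 310.]), array([392., 213.])]
[array([179., 216.]), array([231., 217.])]
top (190, 295) [ 98. 100.]
top (735, 225) [-145.   51.]
top (130, 370) [127. -21.]
top (495, 215) [-27. 141.]
top (590, 322) [-103. -100.]
top (340, 265) [ 34. 105.]
scn (255, 45) [126.  50.] 136.0
scn (180, 175) [-10.  82.] 83.0
scn (115, 395) [-101. -115.] 153.0
scn (108, 345) [-117.   26.] 119.0
scn (255, 100) [160. -82.] 180.0
yaw 0.15788670413558362 O [676.49460458 -95.28208976   0.        ]
[array([397., 302.]), array([386., 204.])]
[array([186., 217.]), array([238., 218.])]
top (190, 295) [96. 83.]
top (735, 225) [-152.   30.]
top (130, 370) [125. -39.]
top (495, 215) [-32. 123.]
top (590, 322) [-108. -123.]
top (340, 265) [31. 87.]
scn (255, 45) [109.  75.] 132.0
scn (180, 175) [-25. 109.] 112.0
scn (115, 395) [-113.  -79.] 138.0
scn (108, 345) [-129.   58.] 141.0
scn (255, 100) [142. -54.] 152.0
```

Request:
{"api": "arm_command", "payload": {"series": [{"linear": [0.0385,-0.0255,-0.01],"turn": 0},{"linear": [0.0385,-0.0255,-0.01],"turn": 0},{"linear": [0.0385,-0.0255,-0.01],"turn": 0},{"linear": [0.0385,-0.0255,-0.01],"turn": 0},{"linear": [0.0385,-0.0255,-0.01],"turn": 0},{"linear": [0.0385,-0.0255,-0.01],"turn": 0},{"linear": [0.0385,-0.0255,-0.01],"turn": 0},{"linear": [0.0385,-0.0255,-0.01],"turn": 0},{"linear": [0.0385,-0.0255,-0.01],"turn": 0},{"linear": [0.0385,-0.0255,-0.01],"turn": 0}], "jaw": -1}}

```text
t: 1.35
ee_pos: [498.1, -192.7, 342.3]
orientation: [3.081, 0.613, 0.001]
ft_force: [1.1, -0.6, -0.3]
width: 11.5
grasp_force: 0.0
```

Request:
{"api": "arm_command", "payload": {"series": [{"linear": [0,0,0],"turn": -0.1333},{"linear": [0,0,0],"turn": -0.1333},{"linear": [0,0,0],"turn": -0.1333},{"linear": [0,0,0],"turn": -0.1333},{"linear": [0,0,0],"turn": -0.1333},{"linear": [0,0,0],"turn": -0.1333},{"linear": [0,0,0],"turn": -0.1333},{"linear": [0,0,0],"turn": -0.1333},{"linear": [0,0,0],"turn": -0.1333},{"linear": [0,0,0],"turn": -0.1333}]}}

```text
t: 2.35
ee_pos: [497.2, -194.4, 341.7]
orientation: [-2.036, -2.392, 0.0]
ft_force: [0.1, 0.2, 0.3]
width: 0.7
grasp_force: 0.0
```

```bash
cat >> h.py <<'E'
from scipy.spatial.transform import Rotation as Ro
W=np.array([674.,-96.,0]); yaw=.156
X=np.array([np.cos(yaw),np.sin(yaw),0]);Y=np.array([-X[1],X[0],0]);Z=np.array([0,0,1.]);HUB=W+193*Z
def stat():
    o=ctrl.get_obs(); R=Ro.from_rotvec(o['orientation']).as_matrix(); p=np.array(o['ee_pos'])
    print('t',round(o['t'],2),'tcp',np.round(p,1),'winder',np.round([(p-HUB)@X,(p-HUB)@Y,p[2]-193],1),'w',round(o['width'],1),'F',np.round(o['ft_force'],1),'j',np.round(o['qpos'],2))
    print('toolx',np.round(R[:,0],3),'tooly',np.round(R[:,1],3),'z',np.round(R[:,2],3))
def pol(c,px):
    p=on_plane(c,px,HUB,X)-HUB; return np.round([p@Y,p[2],np.hypot(p@Y,p[2]),np.degrees(np.arctan2(-(p@Y),p[2]))],1)
E
python3 - <<'E'
from h import *
stat(); c=cam('wrist'); print(c[1][0,0],-c[3].T@c[4])
cv2.imwrite('pics/w2.png',cv2.resize(c[0],(800,600),interpolation=cv2.INTER_CUBIC)); print(np.round(proj(c,[HUB])*1.5625))
E
```

```text
t 2.35 tcp [ 497.2 -194.4  341.7] winder [-189.9  -69.7  148.7] w 0.7 F [0.1 0.2 0.3] j [-0.39  0.18  1.73  0.    1.23 -0.56]
toolx [-0.16   0.987  0.   ] tooly [ 0.987  0.16  -0.   ] z [-0.  0. -1.]
284.43227633330514 [ 483.95123    -114.67318798  483.74966235]
[[693. 179.]]
```

View pics/w2.png

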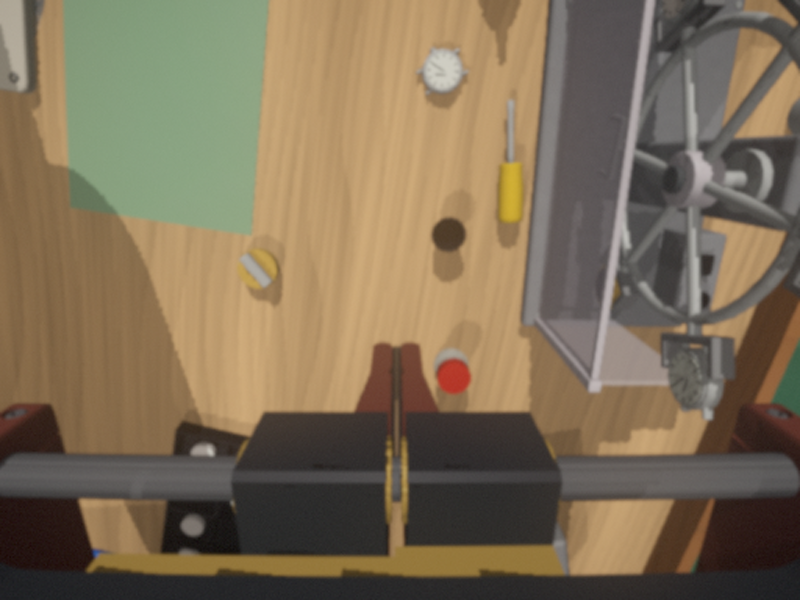

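The wrist view shows the hub at (690,178), spokes running to (690,50), (690,280) and (780,65), and a bare U behind the guard near (618,145). A watch sits at right, around (690,370).

```bash
python3 - <<'E'
from h import *
c=cam('wrist')
for n,p in dict(hub=(690,178),spL=(689,60),spUL=(775,70),spR=(693,290),spDR=(630,255),spDL=(645,158),spUR=(770,213),U1=(618,115),U2=(612,178),Um=(620,145),watchR=(692,372),gold=(608,285)).items(): print(n,pol(c,np.array(p)/1.5625))
b=c[0][0:290,340:512]; cv2.imwrite('pics/w3.png',cv2.resize(b,None,fx=2.05,fy=2.05,interpolation=cv2.INTER_CUBIC))
E
```

```text
hub [   1.4   -4.1    4.4 -160.8]
spL [  76.   -27.3   80.7 -109.8]
spUL [ 57.4  48.7  75.2 -49.7]
spR [-67.3  20.7  70.4  72.9]
spDR [-62.3 -62.5  88.2 135.1]
spDL [  13.7  -63.3   64.8 -167.8]
spUR [-12.7  66.2  67.4  10.8]
U1 [  49.4 -118.2  128.1 -157.3]
U2 [  -3.5 -113.2  113.2  178.2]
Um [  24.3 -106.9  109.6 -167.2]
watchR [-117.7   36.3  123.1   72.9]
gold [-96.  -91.2 132.4 133.5]
```

View pics/w3.png

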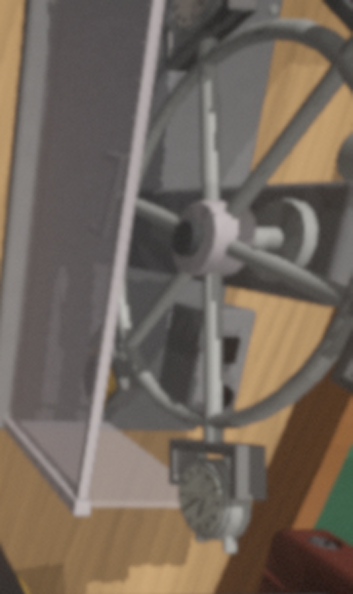

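Spokes lie at 11.5°, 71.5°, 131.5° and so on from vertical, clockwise as seen from the robot. The empty clip is at the bottom, at about -168.5°.

The tool can only point straight down, so a finger can't get inside the closed rim to a spoke. The nearest alternative is to lower the shut fingertip between two clips and push the outer side of a clip bar, keeping away from its watch. Next I'll move above the gap.

Request:
{"api": "arm_command", "payload": {"series": [{"linear": [0,0,-0.025],"turn": 0},{"linear": [0,0,-0.025],"turn": 0},{"linear": [0.021,0.038,0],"turn": 0},{"linear": [0.021,0.038,0],"turn": 0},{"linear": [0.021,0.038,0],"turn": 0},{"linear": [0.021,0.038,0],"turn": 0},{"linear": [0.021,0.038,0],"turn": 0},{"linear": [0,0,0],"turn": 0}]}}

```text
t: 3.25
ee_pos: [671.6, -58.1, 390.4]
orientation: [-2.043, -2.386, -0.001]
ft_force: [-0.3, -0.2, 1.0]
width: 0.6
grasp_force: 0.0
```

```bash
python3 - <<'E'
from h import *
stat(); c=cam('wrist')
cv2.imwrite('pics/w4.png',cv2.resize(c[0],(800,600),interpolation=cv2.INTER_CUBIC)); print(np.round(proj(c,[HUB,HUB+90*Z,HUB+Z*94*np.cos(.2)-Y*94*np.sin(.2)])*1.5625))
E
```

```text
t 3.25 tcp [671.6 -58.1 390.4] winder [  3.6  37.8 197.4] w 0.6 F [-0.3 -0.2  1. ] j [-0.1   0.38  1.35  0.    1.41 -0.26]
toolx [-0.154  0.988  0.001] tooly [0.988 0.154 0.   ] z [ 0.     0.001 -1.   ]
[[393. 311.]
 [392. 359.]
 [392. 388.]]
```

View pics/w4.png

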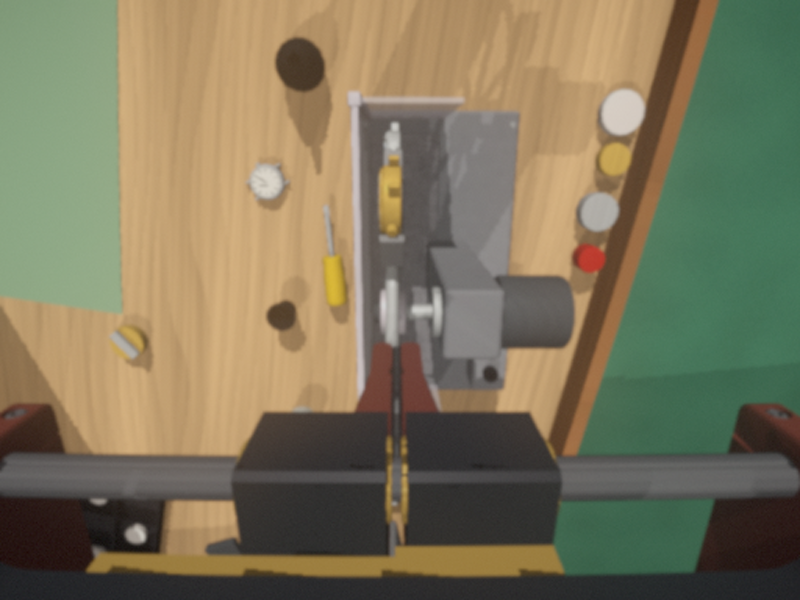

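Request:
{"api": "arm_command", "payload": {"series": [{"linear": [0,-0.002,0.0185],"turn": 0},{"linear": [0,0,0.0185],"turn": 0},{"linear": [0,0,0.0185],"turn": 0},{"linear": [0,0,0.0185],"turn": 0},{"linear": [0,0,0],"turn": 0},{"linear": [-0.007,0,0],"turn": 0},{"linear": [-0.007,0,0],"turn": 0},{"linear": [-0.008,0,0],"turn": 0}]}}

```text
t: 4.1
ee_pos: [670.7, -84.1, 319.2]
orientation: [2.043, 2.385, 0.003]
ft_force: [-1.0, 2.8, 3.4]
width: 0.3
grasp_force: 1.3
```

Request:
{"api": "arm_command", "payload": {"series": [{"linear": [-0.007,0,0],"turn": 0},{"linear": [-0.007,0,0],"turn": 0},{"linear": [-0.007,0,0],"turn": 0}]}}

```text
t: 4.4
ee_pos: [673.7, -104.7, 317.8]
orientation: [2.043, 2.386, 0.001]
ft_force: [0.9, 2.5, -1.1]
width: 0.6
grasp_force: 0.8
```

```bash
python3 - <<'E'
from h import *
stat()
E
```

```text
t 4.4 tcp [ 673.7 -104.7  317.8] winder [ -1.6  -8.5 124.8] w 0.6 F [ 0.9  2.5 -1.1] j [-0.17  0.44  1.42  0.    1.28 -0.33]
toolx [-0.154  0.988  0.   ] tooly [0.988 0.154 0.   ] z [ 0.  0. -1.]
```

Request:
{"api": "arm_command", "payload": {"series": [{"linear": [-0.009,0.001,0.005],"turn": 0},{"linear": [-0.01,0,0.0015],"turn": 0},{"linear": [-0.01,0,0.0015],"turn": 0},{"linear": [-0.0095,0,0.0035],"turn": 0},{"linear": [-0.0095,0,0.0035],"turn": 0},{"linear": [-0.0085,0,0.0055],"turn": 0},{"linear": [-0.0085,0,0.0055],"turn": 0},{"linear": [0,0,0],"turn": 0}]}}

```text
t: 5.2
ee_pos: [684.2, -169.6, 290.3]
orientation: [-2.043, -2.385, 0.002]
ft_force: [0.6, 0.3, -0.5]
width: 0.5
grasp_force: 0.0
```

```bash
python3 - <<'E'
from h import *
stat(); c=cam('wrist')
cv2.imwrite('pics/w5.png',cv2.resize(c[0],(800,600),interpolation=cv2.INTER_CUBIC))
E
```

```text
t 5.2 tcp [ 684.2 -169.6  290.3] winder [ -1.4 -74.3  97.3] w 0.5 F [ 0.6  0.3 -0.5] j [-0.26  0.5   1.39 -0.    1.25 -0.41]
toolx [-0.153  0.988 -0.   ] tooly [ 0.988  0.153 -0.002] z [-0.001 -0.    -1.   ]
```

View pics/w5.png

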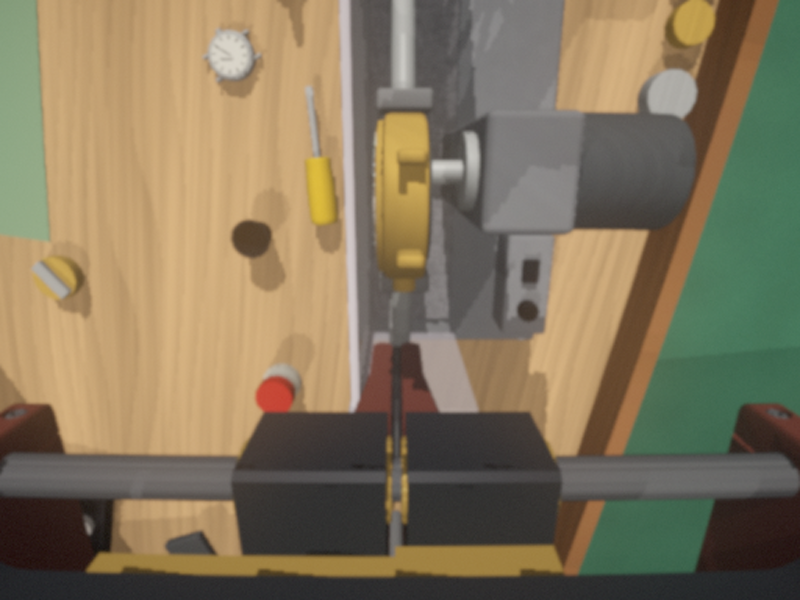

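B, the gold watch, now sits near the top of the wheel at (403,195), with the near fingertip clear of it. I'll get the wheel angle from its extent.

```bash
cat >> h.py <<'E'
def gold():
    # view-plane extents of the top gold watch disc -> angle of its centre (r 127.5, disc r 20), seen in the wheel plane
    c=cam('wrist'); h=cv2.cvtColor(c[0],cv2.COLOR_BGR2HSV)
    m=cv2.inRange(h,(15,110,60),(32,255,255)); m[:,:215]=0; m[:,300:]=0
    n,l,s,_=cv2.connectedComponentsWithStats(m); i=1+np.argmax(s[1:,4]); x,y,w,hh,a=s[i]; print('gold',x,y,w,hh)
    o=-c[3].T@c[4]; o2=np.array([-(o-HUB)@Y,(o-HUB)[2]])
    b=[]
    for r in (y,y+hh):
        d=ray(c,(x+w/2,r))[1]; b.append(np.arctan2(-(d@Y),-d[2]))
    bc=np.mean(b); from scipy.optimize import brentq
    f=lambda p:np.arctan2(127.5*np.sin(p)-o2[0],o2[1]-127.5*np.cos(p))-bc
    print('phi',np.degrees(brentq(f,-1.2,1.2)),'half ang',np.degrees(abs(b[1]-b[0])/2))
E
python3 - <<'E'
from h import *
gold()
E
```

```text
gold 240 73 35 114
phi 2.0982424413539915 half ang 10.954593691382534
```

Request:
{"api": "arm_command", "payload": {"series": [{"linear": [0.006,0,0],"turn": 0},{"linear": [0,0,-0.031],"turn": 0},{"linear": [0,0,-0.031],"turn": 0},{"linear": [0,0,-0.031],"turn": 0},{"linear": [0.041,0,0],"turn": 0},{"linear": [0.041,0,0],"turn": 0},{"linear": [0.041,0,0],"turn": 0},{"linear": [0,0,0],"turn": 0},{"linear": [0,0,0.033],"turn": 0},{"linear": [0,0,0.033],"turn": 0}]}}

```text
t: 6.3
ee_pos: [665.3, -40.3, 319.7]
orientation: [2.039, 2.386, 0.003]
ft_force: [0.5, -0.6, -1.0]
width: 0.5
grasp_force: 0.0
```

```bash
python3 - <<'E'
from h import *
stat()
E
```

```text
t 6.3 tcp [665.3 -40.3 319.7] winder [1.000e-01 5.640e+01 1.267e+02] w 0.5 F [ 0.5 -0.6 -1. ] j [-0.08  0.41  1.46 -0.    1.26 -0.23]
toolx [-0.156  0.988 -0.001] tooly [0.988 0.156 0.004] z [ 0.004 -0.001 -1.   ]
```

Request:
{"api": "arm_command", "payload": {"series": [{"linear": [-0.0095,0,0.001],"turn": 0},{"linear": [-0.0095,0,0.001],"turn": 0},{"linear": [-0.0095,0,0.001],"turn": 0},{"linear": [-0.0095,0,0],"turn": 0},{"linear": [-0.009,0,0],"turn": 0},{"linear": [-0.009,0,0.001],"turn": 0},{"linear": [-0.009,0,0.001],"turn": 0},{"linear": [-0.009,0,0.001],"turn": 0}]}}

```text
t: 7.1
ee_pos: [676.3, -114.6, 312.6]
orientation: [2.043, 2.387, 0.0]
ft_force: [0.4, 2.5, -0.3]
width: 0.1
grasp_force: 0.8
```

Request:
{"api": "arm_command", "payload": {"series": [{"linear": [-0.01,0,0.0015],"turn": 0},{"linear": [-0.01,0,0.0015],"turn": 0},{"linear": [-0.0095,0,0.0035],"turn": 0},{"linear": [-0.0095,0,0.0035],"turn": 0},{"linear": [-0.0085,0,0.0055],"turn": 0},{"linear": [-0.0085,0,0.0055],"turn": 0},{"linear": [0,0,0],"turn": 0}]}}

```text
t: 7.8
ee_pos: [684.3, -170.6, 290.3]
orientation: [-2.043, -2.385, 0.002]
ft_force: [0.7, 0.3, 0.1]
width: 1.0
grasp_force: 0.0
```

```bash
python3 - <<'E'
from h import *
stat(); c=cam('wrist')
cv2.imwrite('pics/w6.png',c[0][:260,190:350].repeat(2,0).repeat(2,1))
E
```

```text
t 7.8 tcp [ 684.3 -170.6  290.3] winder [ -1.4 -75.3  97.3] w 1.0 F [0.7 0.3 0.1] j [-0.26  0.5   1.39 -0.    1.25 -0.41]
toolx [-0.153  0.988 -0.   ] tooly [ 0.988  0.153 -0.002] z [-0.002 -0.    -1.   ]
```

View pics/w6.png

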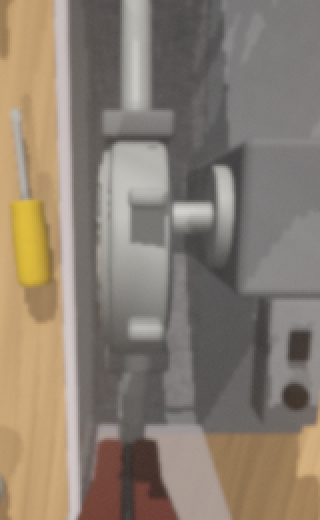

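Request:
{"api": "arm_command", "payload": {"series": [{"linear": [0.006,0,0],"turn": 0},{"linear": [0,0,-0.031],"turn": 0},{"linear": [0,0,-0.031],"turn": 0},{"linear": [0,0,-0.031],"turn": 0},{"linear": [0.041,0,0],"turn": 0},{"linear": [0.041,0,0],"turn": 0},{"linear": [0.041,0,0],"turn": 0},{"linear": [0,0,0],"turn": 0},{"linear": [0,0,0.033],"turn": 0},{"linear": [0,0,0.033],"turn": 0}]}}

```text
t: 8.85
ee_pos: [665.5, -41.3, 319.7]
orientation: [2.039, 2.385, 0.003]
ft_force: [0.4, 0.1, 0.0]
width: 0.4
grasp_force: 0.0
```

Request:
{"api": "arm_command", "payload": {"series": [{"linear": [-0.0095,0,0.001],"turn": 0},{"linear": [-0.0095,0,0.001],"turn": 0},{"linear": [-0.0095,0,0.001],"turn": 0},{"linear": [-0.0095,0,0],"turn": 0},{"linear": [-0.009,0,0],"turn": 0},{"linear": [-0.009,0,0.001],"turn": 0},{"linear": [-0.009,0,0.001],"turn": 0},{"linear": [-0.009,0,0.001],"turn": 0}]}}

```text
t: 9.65
ee_pos: [676.4, -115.6, 312.6]
orientation: [2.043, 2.387, 0.001]
ft_force: [0.8, 2.5, -0.5]
width: 0.3
grasp_force: 1.1
```

Request:
{"api": "arm_command", "payload": {"series": [{"linear": [-0.01,0,0.0015],"turn": 0},{"linear": [-0.01,0,0.0015],"turn": 0},{"linear": [-0.0095,0,0.0035],"turn": 0},{"linear": [-0.0095,0,0.0035],"turn": 0},{"linear": [-0.0085,0,0.0055],"turn": 0},{"linear": [-0.004,0,0.002],"turn": 0},{"linear": [0,0,0],"turn": 0}]}}

```text
t: 10.35
ee_pos: [684.0, -166.7, 294.5]
orientation: [-2.043, -2.386, 0.001]
ft_force: [-0.4, -0.2, -0.0]
width: 0.1
grasp_force: 0.0
```

```bash
python3 - <<'E'
from h import *
stat(); c=cam('wrist')
f=c[0][:260,190:350]; cv2.imwrite('pics/w7.png',cv2.resize(f,None,fx=2.3,fy=2.3,interpolation=cv2.INTER_CUBIC))
for d in range(-8,9,4):
    a=np.radians(d); u=Z*np.cos(a)-Y*np.sin(a); v=-Y*np.cos(a)-Z*np.sin(a)
    print(d,np.round((proj(c,[HUB+124*u-26*v,HUB+124*u+26*v,HUB+90*u])-[190,0])*2.3).tolist())
E
```

```text
t 10.35 tcp [ 684.  -166.7  294.5] winder [ -1.1 -71.4 101.5] w 0.1 F [-0.4 -0.2 -0. ] j [-0.26  0.49  1.39 -0.    1.26 -0.41]
toolx [-0.154  0.988 -0.   ] tooly [ 0.988  0.154 -0.001] z [-0.001 -0.    -1.   ]
-8 [[154.0, 25.0], [155.0, 336.0], [153.0, 218.0]]
-4 [[155.0, 76.0], [154.0, 383.0], [153.0, 246.0]]
0 [[155.0, 130.0], [154.0, 426.0], [153.0, 275.0]]
4 [[155.0, 184.0], [154.0, 464.0], [153.0, 302.0]]
8 [[155.0, 238.0], [154.0, 499.0], [153.0, 329.0]]
```

View pics/w7.png

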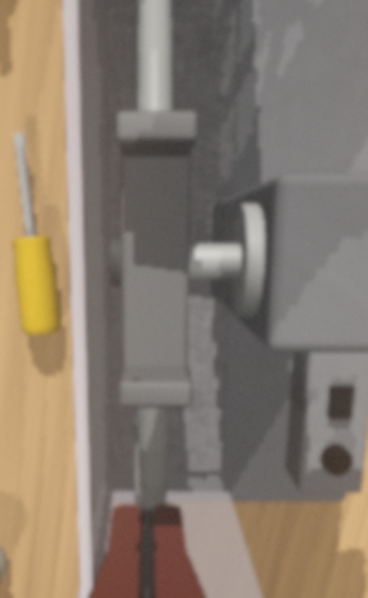

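The bare U is now at the top: left jaw outer edge at row 110, right jaw outer edge at row 404. That puts it at about -1.8°, so I'll give it a small final nudge.

Request:
{"api": "arm_command", "payload": {"series": [{"linear": [-0.0015,0,0.001],"turn": 0},{"linear": [-0.0015,0,0.001],"turn": 0},{"linear": [0,0,0],"turn": 0}]}}

```text
t: 10.7
ee_pos: [684.7, -168.5, 293.3]
orientation: [2.042, 2.387, 0.0]
ft_force: [-0.3, 1.6, 1.1]
width: 0.4
grasp_force: 0.5
```

```bash
cat > m.py <<'E'
from h import *
stat(); c=cam('wrist')
for d in (-4,-2,0,2,4):
    a=np.radians(d); u=Z*np.cos(a)-Y*np.sin(a); v=-Y*np.cos(a)-Z*np.sin(a)
    q=proj(c,[HUB+124*u-26*v,HUB+124*u+26*v]); print(d,np.round(q[:,1],1), np.round(q[:,0]))
x=int(q[0,0]); g=cv2.cvtColor(c[0],cv2.COLOR_BGR2GRAY)[:,x+6:x+13].mean(1); e=np.diff(g)
print([(i,int(e[i])) for i in range(15,200) if abs(e[i])>7])
E
python3 m.py
```

```text
t 10.7 tcp [ 684.7 -168.5  293.3] winder [ -0.7 -73.2 100.3] w 0.4 F [-0.3  1.6  1.1] j [-0.26  0.5   1.39  0.    1.26 -0.41]
toolx [-0.155  0.988  0.   ] tooly [0.988 0.155 0.   ] z [ 0.  0. -1.]
-4 [ 27.1 162.7] [257. 256.]
-2 [ 38.8 172.5] [257. 256.]
0 [ 50.6 181.8] [257. 256.]
2 [ 62.5 190.6] [257. 256.]
4 [ 74.5 198.9] [257. 256.]
[(45, 13), (46, 11), (56, -10), (57, -17), (58, -17), (59, -8), (65, 10), (66, 7), (119, 11), (120, 13), (121, 8), (164, 7), (165, 8), (174, -10), (175, -12)]
```

Request:
{"api": "arm_command", "payload": {"series": [{"linear": [-0.0015,0,0.001],"turn": 0},{"linear": [-0.0015,0,0.0005],"turn": 0},{"linear": [0,0,0],"turn": 0}]}}

```text
t: 11.05
ee_pos: [685.1, -171.8, 291.6]
orientation: [2.043, 2.387, -0.0]
ft_force: [-0.3, 1.5, 0.3]
width: 0.9
grasp_force: 0.6
```

```bash
python3 m.py
```

```text
t 11.05 tcp [ 685.1 -171.8  291.6] winder [ -0.8 -76.6  98.6] w 0.9 F [-0.3  1.5  0.3] j [-0.26  0.5   1.39 -0.    1.25 -0.42]
toolx [-0.154  0.988 -0.   ] tooly [ 0.988  0.154 -0.   ] z [-0. -0. -1.]
-4 [ 16.2 155.6] [257. 257.]
-2 [ 28.1 165.7] [257. 257.]
0 [ 40.2 175.3] [257. 257.]
2 [ 52.4 184.4] [257. 257.]
4 [ 64.7 193. ] [257. 257.]
[(43, 8), (44, 10), (55, -9), (56, -16), (57, -17), (58, -9), (63, 8), (64, 7), (119, 7), (120, 13), (121, 9), (165, 9), (174, -7), (175, -13), (176, -8)]
```

Request:
{"api": "arm_command", "payload": {"series": [{"linear": [0.007,0,0],"turn": 0},{"linear": [0,0,-0.03],"turn": 0},{"linear": [0,0,-0.03],"turn": 0},{"linear": [0,0,-0.04],"turn": 0},{"linear": [0,-0.04,0],"turn": 0},{"linear": [0,-0.04,0],"turn": 0},{"linear": [0,-0.04,0],"turn": 0},{"linear": [0,-0.04,0],"turn": 0},{"linear": [0,-0.04,0],"turn": 0},{"linear": [0,0,0],"turn": 0}]}}

```text
t: 12.1
ee_pos: [482.5, -195.7, 392.1]
orientation: [-2.045, -2.385, 0.002]
ft_force: [-0.5, 0.4, -0.2]
width: 0.2
grasp_force: 0.0
```

```bash
python3 - <<'E'
from h import *
stat(); c=cam('wrist'); im=cv2.resize(c[0],(800,600),interpolation=cv2.INTER_CUBIC)
for d in(0,):
    q=proj(c,[HUB,HUB+124*Z,HUB+90*Z]+[HUB+s*26*Y+124*Z for s in(1,-1)]+[HUB+80*(Z*np.cos(a)-Y*np.sin(a)) for a in np.radians([60,120,180,240,300])])*1.5625
    for p in q: cv2.circle(im,tuple(int(round(v)) for v in p),3,(0,0,255),1)
cv2.imwrite('pics/w8.png',im)
E
```

```text
t 12.1 tcp [ 482.5 -195.7  392.1] winder [-204.6  -68.8  199.1] w 0.2 F [-0.5  0.4 -0.2] j [-0.41  0.12  1.69 -0.    1.34 -0.56]
toolx [-0.153  0.988 -0.001] tooly [ 0.988  0.153 -0.001] z [-0.001 -0.001 -1.   ]
```

View pics/w8.png

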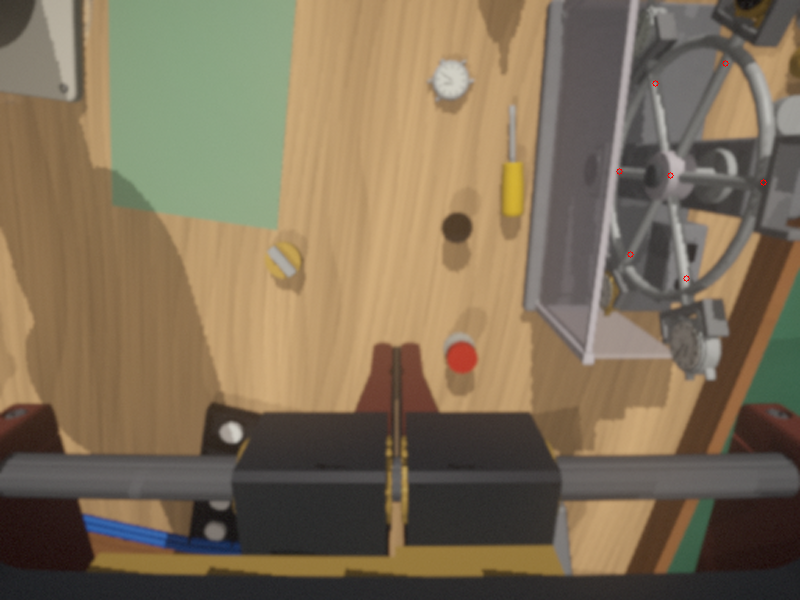

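The projected 0° marks fall on the spokes, from the hub at (670,175) to the left, right and up ends. The wheel is upright, the hand is clear, and nothing else has moved.

```bash
python3 -c "
from workcell import ctrl; print(ctrl.close_job())"
```

```text
the job is handed in; nothing more can be done
None
```

The job is handed in: the empty clip points straight up (about 0.3° off by camera) and the hand is clear, but I pushed the outer sides of the watch-holding clips with the shut fingertip instead of the spokes, because the tool only points down and the rim blocks the spokes; by plan the watches stayed clear.

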